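# Seat the splined gear stem of an egg-turner drive and hold it down

### The arm

A 7-joint arm with a two-finger parallel gripper is mounted at the origin on the work surface. World frame = base frame: x ahead of the robot, y to its left, z up, the work surface at z = 0. Lengths are in m, angles in rad, forces in N, time in s.
With the tool pointing down it reaches from about 0.4 to 0.875 m from the base axis. Payload 19.3 kg.
Tool frame: the origin (TCP) lies on the centre line of the jaws, within the pads' length; the fingertips stand 8 mm ahead of it and the grasp point (between the pads) lies 11 mm behind it; z points along the fingers, y is the line along which they close (so a half turn about z gives the same grasp; the last joint's range is limited). The gripper opens to 85 mm and grips with 20 to 120 N. Pads are 22 mm wide; open, the fingers measure 114 mm over their backs; the gripper's body (76 mm by 85 mm) begins 54 mm behind the grasp point. The pads swing forward as they close: fully open they stand 13 mm farther back than shut.
Start: joints at [1.274, 0.521, -0.036, 1.599, 0.021, 1.021, -0.113], TCP at [0.141, -0.609, 0.239] pointing down, gripper open.
Joint ranges: [-2.91, 2.91], [-0.3, 2.13], [-1.5, 1.42], [0.17, 2.43], [-1.26, 4.41], [0.16, 1.93], [-2.52, 2.52]. Speed limits (rad/s): [1.89, 1.89, 2.39, 2.39, 3.01, 3.01, 3.01].

### API

Orientations are given as [roll, pitch, yaw] about the fixed x, y, z axes, in that order (R = Rz(yaw) Ry(pitch) Rx(roll)).
In Python, from workcell import status, grab_frame, camera_params, bot, search_frame, silhouettes gives the robot as it stands.
- The arm moves only by the shell command python3 -m creep 'ROWS' [FORCE]. ROWS is JSON, a list of rows, each a list of 5 numbers: the shift along the tool's x, y, z in units of 60 mm (1.0 is 60 mm), then the turn about the tool's z in units of 8 degrees (1.0 is 8 degrees), then the opening, from 0 (shut) to 1 (fully open). In form: [[x, y, z, twist, hand], ...]. A call has 1 to 5 rows; each row is the pose to reach, as a shift and turn from the pose commanded when the call began, along the tool's axes at that moment; what a row does not reach only later rows make up. A row lasts 1/8 s, in which the tool goes at most 62.5 mm and 10.7 degrees, less where a joint would pass 70% of its speed; a pose out of reach is approached as far as the arm can. A call with a gripper value outside its range is refused whole. The fingers move at their own pace and stop on an object; FORCE is the grip in N (left out, the last holds). Time passes only in rows, so rows that repeat a pose let the fingers close. It gives the time, the measured TCP pose, the force, the opening and the grip force at its end, in the units of the state.
- status.observe(): the state, without advancing time (a new reading comes with each control period).
- grab_frame(name): name is "scene" or "side" or "wrist"; returns the picture (400x640x3 uint8, blue, green, red); there is no depth.
- camera_params(name): a dict with "K" (3x3 intrinsics, pixels), "rvec" (rotation vector, rad) and "tvec" (3), from world to camera coordinates, as OpenCV has them; the wrist camera has in their place "tool_from_camera" (4x4, takes a point from camera to tool coordinates, whose origin is the TCP and whose axes are the flange's). Camera axes: x right, y down, z forward; pixel columns grow to the right and rows downward; lengths in m; the calibration is good to about 2 mm. A picture is of the moment at which its call begins: read the wrist's pose just before it. camera_params takes no time and is no camera call.
- bot.job_done(): hands the job in; it is judged then, once.
Trained networks look in the newest picture that a camera, given by its name, has taken for a name from the list of things; names that differ only in an ending like _2 or _b are one class to them, and where a whole thing is asked for, a point or a joint stands for the part that bears it (a point fixed in the world has none). Each returns a list of dicts, best first, with "p" (0 to 1); they miss things now and then, are a little off and sometimes report something else, mostly with a low value. They report only what shows in the picture. A call takes as long as a camera call. They do not tell look-alikes from the thing itself.
- search_frame(camera, name): "extent" ([left, top, right, bottom] as shares, 0 to 1, of the picture: columns of its width, rows of its height, round what is visible of it).
- silhouettes(camera, name): "mask" (400x640 bool, what is visible of it) and "extent" ([left, top, right, bottom] as shares, 0 to 1, of the picture: columns of its width, rows of its height, round what is visible of it).
The state is a dict: "clock": time; "qpos": joint angles; "qd": joint speeds; "joint_efforts": joint torques, N m; "position": TCP position; "tool_rot": TCP orientation; "force": force on the tool from outside, world axes, zero at the start; "moment": the same for the moment, N m; "grip_width": finger opening in m; "finger_force": force on a finger pad.
Only numpy, scipy, OpenCV 4.12 (cv2) and the standard library are available. Lean on these libraries where they do the work, as an engineer would, in place of code of your own. Each camera call takes 0.05 s, during which the arm holds its last target. There are 200 camera calls.

### The job

Make the egg turner's drive ready: pull the round locking pin out of the drive's socket and stand it upright, knob up, in the steel cup. Then take the splined gear stem from its white storage block, turn it until its splines mesh with the cross-shaped socket and slide it fully home, gear flush on the hub. The socket is sprung and pushes the stem back up, so finish while still holding the stem pressed fully home and the cup still standing.

Things in the scene. Friction and masses are not known exactly. Their poses are not given: they have to be found in the camera images.
- pin_mid (a point): Locking pin, 150 mm long, 90 g: round steel rod, 11 mm diameter (foot tapered to 7 mm), with a black knob on top, 26 mm diameter, 34 mm tall. It starts standing loosely in the drive's socket, foot on the sprung seat, 32 mm deep. Point on its axis, 75 mm above its foot; z points to the knob, whose middle is 58 mm above this point.
- stem_mid (a point): Splined gear stem, upright, 120 mm long, 140 g. Foot: cross of four fins 40 mm tall, 6.5 mm thick, 30 mm tip to tip (lowest 5 mm slimmer: 4 and 26 mm). Above it a steel gear 62 mm wide, 10 mm thick, then a 16 mm neck, 20 mm long, and the head. Point on the axis, 60 mm above the foot; z up, x and y along the fins. A quarter turn makes no difference to the fit.
- stem_head (a point): Middle of the stem's white square grip head, 24 x 24 mm, 50 mm tall (the stem's top 50 mm), flat sides parallel to the fins: x and y of this point are square to the flats. 95 mm above the stem's foot. The stem starts in the storage block's hole, gear resting on the block's top, turned to any angle.
- block: White storage block, 75 x 75 x 50 mm, fixed, with a round upright hole, 34 mm in diameter, through its middle; origin at the centre of its underside on the worktop. It may stand to the left or to the right of the drive.
- cup: Round stainless-steel holder cup, loose, 400 g, 95 mm tall, 44 mm across at the rim, wall 3 mm, tapering a little to the foot, inner floor about 5 mm up; origin at the centre of its underside, z up. On the other side of the drive from the storage block.
- socket (a point): Centre of the socket's mouth, 94 mm above the worktop, on top of the hub: square aluminium boss, 56 x 56 mm, 46 mm tall. The socket is a cross of two slots, each 9.5 mm wide, 33 mm long; x and y lie along the slots, z up. Hub at any angle, stiff to turn (0.6 N m). With the stem fully home the gear lies on the hub's top and the stem's mid point is 20 mm above this one.
- drive: Egg-turner drive, fixed: grey gearbox 200 x 120 x 48 mm that carries the hub, and a lying motor on it, 60 mm diameter, axis 72 mm up, from 70 to 145 mm from the hub's axis. Origin on the worktop under the hub's axis; the motor lies towards x, z up.
- seat (a joint): Sprung seat in the bottom of the socket: its travel downward in m. 0 at rest, 32 mm below the mouth; 0.008 when the stem is fully home. It pushes up with 4 N at first and 10 N when the stem is home.
There are look-alikes about, which are no part of the job. What is shaped like the part that bears pin_mid but purple is not meant.

How it is judged:
By the outcome, as a careful person would: the job done as asked, in the order asked, and still so for the second after the job is handed in, while the arm keeps its last pose, push and grip.
It also fails if it takes over 64 s, if anything falls off the work surface, if the arm or the gripper's body presses on something with over 40 N, if the wrist force passes 120 N, or if a joint passes its speed limit or range.

## Working session

There is one attempt and no reset: what is moved stays moved. The work goes in short steps, Python scripts to look and compute and a shell command to move; the robot and the scene stay as the last step left them, time stands still between calls to the robot, and variables do not carry over. Pictures are saved under pics/ and viewed, at most 10 in all, crops included, and the job is handed in when it is done.

```bash
mkdir -p pics; ls
cat > h.py <<'E'
import numpy as np, cv2
from workcell import status, grab_frame, camera_params, bot, search_frame, silhouettes
from scipy.spatial.transform import Rotation as R
def toolT():
    s=status.observe(); T=np.eye(4); T[:3,:3]=R.from_euler('xyz',s['tool_rot']).as_matrix(); T[:3,3]=s['position']; return T
def cam(name):
    p=camera_params(name); K=np.array(p['K'])
    if name=='wrist': T=toolT()@np.array(p['tool_from_camera'])
    else:
        M=np.eye(4); M[:3,:3]=cv2.Rodrigues(np.array(p['rvec'],float))[0]; M[:3,3]=np.ravel(p['tvec']); T=np.linalg.inv(M)
    return K,T   # T world from camera
def ray(c,u,v):
    K,T=c; d=T[:3,:3]@np.linalg.solve(K,[u,v,1.]); return T[:3,3],d
def atz(c,u,v,z):
    o,d=ray(c,u,v); return o+d*(z-o[2])/d[2]
def proj(c,P):
    K,T=c; p=np.linalg.inv(T)@np.r_[P,1]; q=K@p[:3]; return q[:2]/q[2]
def tri(*cu):
    A=np.zeros((3,3));b=np.zeros(3)
    for c,u,v in cu:
        o,d=ray(c,u,v); d=d/np.linalg.norm(d); M=np.eye(3)-np.outer(d,d); A+=M;b+=M@o
    return np.linalg.solve(A,b)
E
python3 - <<'E'
from h import *
s=status.observe();print({k:np.round(v,3).tolist() for k,v in s.items()})
for n in ['scene','side','wrist']:
    im=grab_frame(n);cv2.imwrite(f'pics/{n}0.png',im)
    print(n,np.round(cam(n)[1],3).tolist(), np.round(cam(n)[0],0).tolist())
    for o in ['pin_mid','stem_mid','stem_head','block','cup','drive']:
        print(n,o,[(round(d['p'],2),(np.array(d['extent'])*[640,400,640,400]).round().tolist()) for d in search_frame(n,o)[:4]])
a=cv2.imread('pics/scene0.png');b=cv2.imread('pics/side0.png')
E
```

```text
pics
{'clock': 0.0, 'qpos': [1.274, 0.522, -0.036, 1.6, 0.021, 1.021, -0.113], 'qd': [-0.002, -0.001, 0.001, -0.002, 0.002, 0.001, 0.001], 'joint_efforts': [-0.001, -92.713, 1.979, -36.994, 0.018, 0.008, -0.0], 'position': [0.14, -0.609, 0.239], 'tool_rot': [-3.14, 0.0, 0.227], 'force': [0.239, -0.329, 0.771], 'moment': [-0.056, -0.026, 0.001], 'finger_force': 0.0, 'grip_width': 0.085}
scene [[0.154, 0.781, -0.605, 1.027], [0.988, -0.125, 0.091, -0.078], [-0.005, -0.612, -0.791, 0.85], [0.0, 0.0, 0.0, 1.0]] [[412.0, 0.0, 313.0], [0.0, 412.0, 197.0], [0.0, 0.0, 1.0]]
scene pin_mid [(0.68, [319.0, 175.0, 336.0, 220.0]), (0.65, [256.0, 160.0, 271.0, 207.0]), (0.49, [348.0, 143.0, 362.0, 189.0])]
scene stem_mid [(0.91, [176.0, 210.0, 206.0, 247.0])]
scene stem_head [(0.6, [176.0, 211.0, 207.0, 243.0])]
scene block [(0.96, [170.0, 216.0, 220.0, 263.0])]
scene cup [(0.76, [422.0, 205.0, 448.0, 246.0])]
scene drive [(0.85, [292.0, 197.0, 385.0, 294.0])]
side [[-0.854, -0.306, 0.421, 0.123], [-0.521, 0.524, -0.674, 0.533], [-0.014, -0.795, -0.607, 0.563], [0.0, 0.0, 0.0, 1.0]] [[386.0, 0.0, 322.0], [0.0, 386.0, 200.0], [0.0, 0.0, 1.0]]
side pin_mid [(0.87, [371.0, 157.0, 387.0, 219.0]), (0.74, [287.0, 140.0, 302.0, 202.0]), (0.56, [331.0, 221.0, 346.0, 290.0])]
side stem_mid [(0.82, [362.0, 121.0, 384.0, 155.0])]
side stem_head [(0.7, [362.0, 120.0, 386.0, 161.0])]
side block [(0.89, [358.0, 145.0, 385.0, 176.0])]
side cup [(0.75, [175.0, 257.0, 209.0, 310.0])]
side drive [(0.68, [224.0, 187.0, 329.0, 246.0])]
wrist [[0.225, -0.94, -0.255, 0.205], [-0.974, -0.218, -0.059, -0.595], [0.0, 0.261, -0.965, 0.373], [0.0, 0.0, 0.0, 1.0]] [[330.0, 0.0, 322.0], [0.0, 330.0, 199.0], [0.0, 0.0, 1.0]]
wrist pin_mid []
wrist stem_mid []
wrist stem_head []
wrist block []
wrist cup []
wrist drive []
```

View pics/scene0.png

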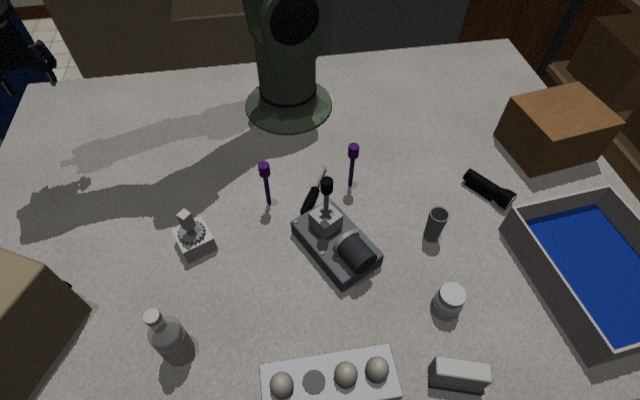

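View pics/side0.png

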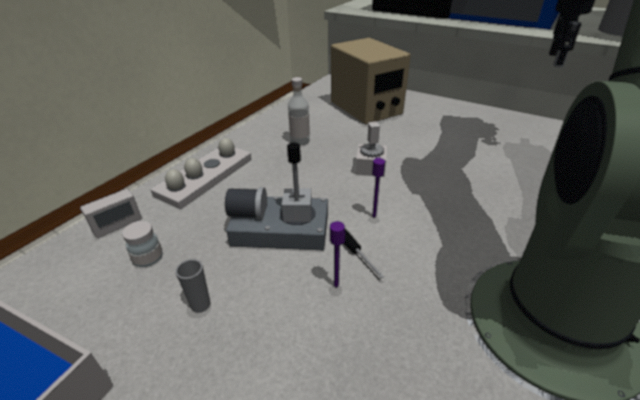

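The scene view shows three pin-like things: two purple ones at scene (265,183) and (352,166), and a black-knobbed one at (327,195), side (294,160). The black one stands in the hub, so it is the pin. The block with the stem is at scene (193,236), and the cup is at (436,225). Next I triangulate these and confirm with one crop.

Run:
```python
from h import *
S=cam('scene');D=cam('side')
def t(n,a,b):
    p=tri((S,*a),(D,*b)); print(n,p.round(4),'reproj',proj(S,p).round(1),proj(D,p).round(1))
t('pin knob',(327,186),(294,153))
t('purpleA knob',(265,170),(378.5,168)); t('purpleB knob',(353,151),(338,234))
t('stem head',(186,220),(374,133))
for n,c in (('scene',S),('side',D)):
    grab_frame(n)
    for o in ['cup','block','pin_mid','drive','stem_head','stem_mid']:
        for d in silhouettes(n,o)[:4]:
            m=d['mask'];v,u=np.nonzero(m); print(n,o,round(d['p'],2),u.min(),u.max(),v.min(),v.max(),'c',u.mean().round(1),v.mean().round(1))
a=cv2.imread('pics/scene0.png')[130:310,160:460];b=cv2.imread('pics/side0.png')[110:320,150:400]
a=cv2.resize(a,(500,300),interpolation=2);b=cv2.resize(b,(300,300))
cv2.imwrite('pics/crop.png',np.hstack([a,b]))
```

```text
pin knob [0.5004 0.0292 0.1948] reproj [326.3 185.5] [293.1 153.5]
purpleA knob [ 0.3793 -0.0942  0.1318] reproj [264.4 169.4] [377.7 168.6]
purpleB knob [0.3525 0.1212 0.1315] reproj [352.6 150.7] [337.3 234.4]
stem head [ 0.4739 -0.2786  0.1041] reproj [185.6 219.5] [373.6 133.3]
scene cup 0.76 423 448 207 242 c 435.0 223.8
scene block 0.8 171 216 217 263 c 196.7 244.4
scene pin_mid 0.73 348 358 142 185 c 352.1 159.2
scene pin_mid 0.62 258 269 162 201 c 264.4 174.3
scene drive 0.61 291 382 202 291 c 336.3 245.6
scene stem_head 0.58 177 205 209 244 c 189.2 228.6
scene stem_mid 0.67 176 205 209 244 c 189.2 228.5
side cup 0.68 361 384 122 156 c 372.6 141.5
side cup 0.56 176 209 259 312 c 193.8 284.0
side block 0.63 356 386 144 175 c 366.6 162.6
side pin_mid 0.79 329 345 221 287 c 336.6 246.7
side pin_mid 0.75 372 385 157 217 c 377.3 180.3
side pin_mid 0.62 286 302 142 197 c 294.6 162.1
side drive 0.8 225 328 186 249 c 275.9 218.9
side stem_head 0.65 361 384 122 156 c 372.7 141.5
side stem_mid 0.74 361 383 122 157 c 372.4 142.2
```

View pics/crop.png

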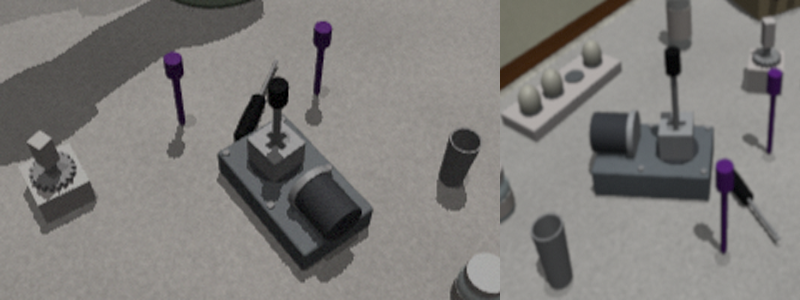

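The crop confirms it: the black-knobbed pin stands in the cross-slotted hub, and both purple ones stand loose on the worktop. Its knob measures z = 0.195, as expected. I'll move above it.

```bash
python3 - <<'E'
from h import *
S=cam('scene');D=cam('side')
print('cup rim',tri((S,438.3,212.8),(D,190,268)))
E
python3 -m creep '[[0.5,-0.6,-0.3,0,1],[1.1,-1.2,-0.6,0,1],[1.6,-1.8,-0.9,0,1],[2.2,-2.4,-1.2,0,1],[2.7,-3.0,-1.5,0,1]]'
python3 -m creep '[[0.5,-0.6,0,0,1],[1.1,-1.2,0,0,1],[1.6,-1.8,0,0,1],[2.2,-2.4,0,0,1],[2.7,-3.0,0,0,1]]'
python3 -m creep '[[0.5,-0.6,0,0,1],[1.1,-1.2,0,0,1],[1.6,-1.8,0,0,1],[2.2,-2.4,0,0,1],[2.7,-3.0,0,0,1]]'
```

```text
cup rim [0.53855125 0.27961112 0.09588756]
clock: 2.38
position: [0.2588, -0.3956, 0.33]
tool_rot: [3.141, -0.0, 0.227]
force: [-0.1, 0.3, 0.1]
grip_width: 0.0848
finger_force: 0.0
clock: 3.0
position: [0.376, -0.1838, 0.3296]
tool_rot: [3.141, -0.001, 0.227]
force: [1.7, -0.7, 0.4]
grip_width: 0.0857
finger_force: 0.0
clock: 3.62
position: [0.4934, 0.0279, 0.3294]
tool_rot: [3.142, -0.0, 0.227]
force: [0.0, -1.4, 0.4]
grip_width: 0.0852
finger_force: 0.0
```

Run:
```python
from h import *
c=cam('wrist');im=grab_frame('wrist')
print(proj(c,[.5,.029,.195]),proj(c,[.5,.029,.094]))
cv2.imwrite('pics/w1.png',im)
for o in ['pin_mid','drive','cup']:
    print(o,[(round(d['p'],2),(np.array(d['extent'])*[640,400,640,400]).round().tolist()) for d in search_frame('wrist',o)[:4]])
g=cv2.resize(im[80:360,180:500],(800,700)[:2],interpolation=2) 
cv2.imwrite('pics/w1c.png',cv2.resize(im[60:360,140:540],(800,600),interpolation=cv2.INTER_CUBIC))
```

```text
[321.37046654 183.70936774] [321.58680962 164.30709257]
pin_mid [(0.93, [304.0, 155.0, 339.0, 205.0]), (0.85, [224.0, 231.0, 242.0, 280.0]), (0.58, [383.0, 251.0, 422.0, 314.0])]
drive []
cup [(0.65, [80.0, 53.0, 155.0, 97.0]), (0.62, [522.0, 208.0, 602.0, 268.0])]
```

View pics/w1c.png

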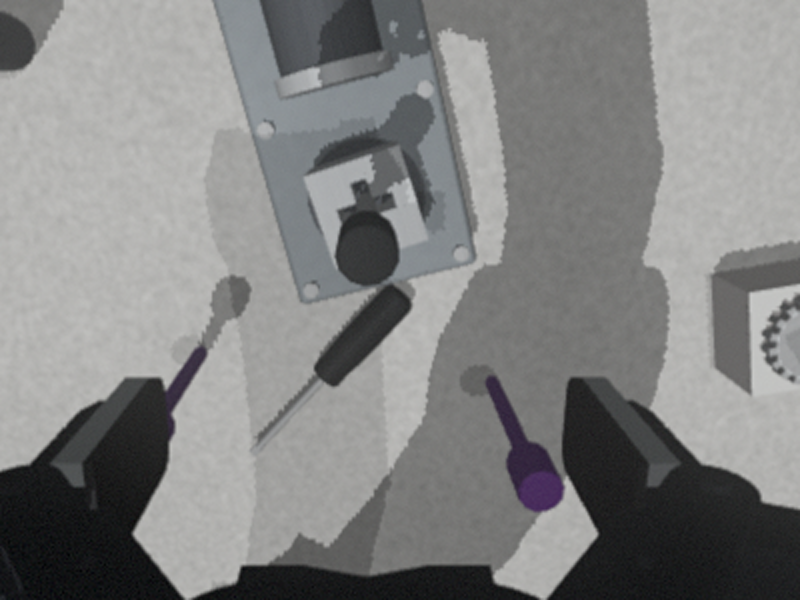

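The view shows the pin knob's top disc at raw (323,185). The hub top is centred near raw (323,164) with its cross slots parallel to the boss edges, and the purple pins stand near the fingers at a lower height. Now I compute the offsets for the grasp.

Run:
```python
from h import *
c=cam('wrist');T=toolT()
k=atz(c,323,185,.212);print('knobtop',k)
f=lambda u,v:atz(c,140+u/2,60+v/2,.094)
tl,tr,br=f(303,178),f(400,145),f(428,238)
h=(tl+br)/2;print('hub',h,'sides',np.linalg.norm(tr-tl),np.linalg.norm(br-tr))
for a,b in((tl,tr),(tr,br)):print('ang',np.degrees(np.arctan2(*(b-a)[1::-1])))
print('tool delta units', (T[:3,:3].T@(k*[1,1,0]+[0,0,.184]-T[:3,3])/.06).round(2))
print('cup', [ (proj(c,[.5386,.2796,.095])).round(0)])
```

```text
knobtop [0.50211837 0.02734479 0.212     ]
hub [0.49956016 0.02634595 0.094     ] sides 0.05664377986121026 0.054662167056698484
ang -58.327711476966236
ang -149.12166184557762
tool delta units [0.16 0.03 2.42]
cup [array([96., 74.])]
```

```bash
python3 -m creep '[[0.13,0.03,0.8,0,1],[0.13,0.03,1.6,0,1],[0.13,0.03,2.2,0,1],[0.13,0.03,2.42,0,1],[0.13,0.03,2.42,0,0.5]]' 40
python3 -m creep '[[0,0,0,0,0],[0,0,0,0,0],[0,0,0,0,0],[0,0,0,0,0],[0,0,0,0,0]]' 40
```

```text
clock: 4.45
position: [0.5006, 0.0259, 0.1843]
tool_rot: [3.141, 0.0, 0.226]
force: [-0.4, 0.4, 1.0]
grip_width: 0.0699
finger_force: 0.0
clock: 5.08
position: [0.5009, 0.0264, 0.1843]
tool_rot: [3.141, -0.0, 0.227]
force: [0.3, -1.3, 3.3]
grip_width: 0.0249
finger_force: 39.2
```

```bash
python3 -m creep '[[0,0,-0.2,0,0],[0,0,-0.5,0,0],[0,0,-0.8,0,0],[0,0,-1.1,0,0],[0,0,-1.4,0,0]]'
python3 -m creep '[[0.3,-0.7,0,0,0],[0.6,-1.5,0,0,0],[0.9,-2.3,0,0,0],[1.2,-3.1,0,0,0],[1.56,-3.97,0,0,0]]'
python3 -m creep '[[0,0,0,0,0],[0,0,0,0,0]]'
python3 - <<'E'
from h import *
ims=[]
for n,b in(('scene',(360,110,540,260)),('side',(110,170,290,320))):
    im=grab_frame(n);cv2.imwrite(f'pics/{n}2.png',im);c=cam(n)
    x0,y0,x1,y1=b;ims.append(cv2.resize(im[y0:y1,x0:x1],(400,333),interpolation=2))
    for o in('pin_mid','cup'):print(n,o,[(round(d['p'],2),(np.array(d['extent'])*[640,400,640,400]).round().tolist()) for d in search_frame(n,o)[:4]])
    print('exp foot',proj(c,[.5386,.2796,.146]),'rim',proj(c,[.5386,.2796,.095]))
cv2.imwrite('pics/p2.png',np.hstack(ims))
E
```

```text
clock: 5.7
position: [0.5004, 0.0265, 0.2692]
tool_rot: [-3.141, 0.0, 0.227]
force: [-0.3, -1.0, -1.4]
grip_width: 0.025
finger_force: 39.5
clock: 6.32
position: [0.5383, 0.2808, 0.2687]
tool_rot: [3.141, 0.0, 0.226]
force: [0.6, -0.7, -1.1]
grip_width: 0.0252
finger_force: 39.7
clock: 6.58
position: [0.5381, 0.2793, 0.2682]
tool_rot: [3.141, 0.001, 0.227]
force: [0.6, -0.3, -1.3]
grip_width: 0.0251
finger_force: 39.7
scene pin_mid [(0.79, [442.0, 147.0, 473.0, 200.0]), (0.54, [261.0, 162.0, 270.0, 202.0]), (0.54, [347.0, 143.0, 359.0, 188.0])]
scene cup [(0.84, [420.0, 204.0, 450.0, 245.0])]
exp foot [443.71678683 199.21217147] rim [438.10772613 213.01596534]
side pin_mid [(0.97, [330.0, 222.0, 348.0, 289.0]), (0.79, [158.0, 157.0, 185.0, 246.0]), (0.76, [370.0, 158.0, 388.0, 217.0])]
side cup [(0.7, [179.0, 259.0, 210.0, 311.0])]
exp foot [182.66689893 245.8396963 ] rim [189.96101805 268.39981665]
```

View pics/p2.png

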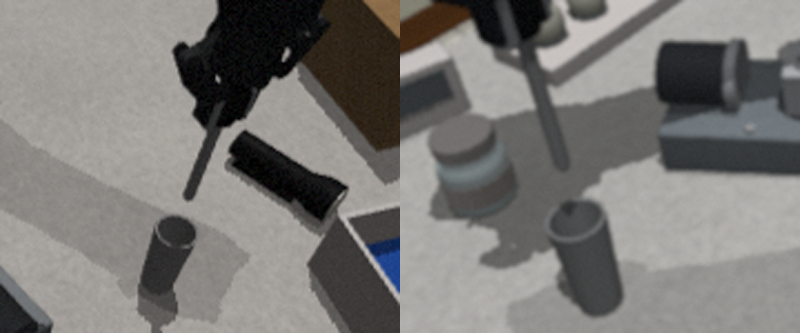

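Both views show the pin hanging straight, with its foot within 1 px of the prediction above the cup's rim centre. I'll lower it in.

```bash
python3 -m creep '[[0,0,0.5,0,0],[0,0,1.0,0,0],[0,0,1.5,0,0],[0,0,2.0,0,0],[0,0,2.25,0,0]]'
python3 -m creep '[[0,0,0.04,0,0],[0,0,0.07,0,0],[0,0,0.07,0,0]]'
```

```text
clock: 7.5
position: [0.538, 0.279, 0.1319]
tool_rot: [3.141, 0.001, 0.226]
force: [1.0, -0.2, -0.7]
grip_width: 0.0249
finger_force: 39.7
clock: 7.88
position: [0.5387, 0.2798, 0.1297]
tool_rot: [-3.141, -0.001, 0.227]
force: [-1.6, 0.2, -0.6]
grip_width: 0.0248
finger_force: 39.7
```

```bash
python3 -m creep '[[0,0,0.02,0,0],[0,0,0.02,0,0]]';python3 -m creep '[[0,0,0.02,0,0],[0,0,0.02,0,0]]'
```

```text
clock: 8.12
position: [0.5384, 0.2796, 0.1279]
tool_rot: [-3.142, -0.0, 0.227]
force: [0.4, -0.4, -1.1]
grip_width: 0.0253
finger_force: 39.7
clock: 8.38
position: [0.5387, 0.2798, 0.1271]
tool_rot: [-3.141, -0.001, 0.227]
force: [0.2, 0.3, 6.0]
grip_width: 0.025
finger_force: 40.6
```

```bash
python3 -m creep '[[0,0,0,0,0.3],[0,0,0,0,0.6],[0,0,0,0,1],[0,0,0,0,1],[0,0,0,0,1]]'
python3 -m creep '[[0,0,-0.5,0,1],[0,0,-1.2,0,1],[0,0,-2.0,0,1],[0,0,-2.8,0,1],[0,0,-3.5,0,1]]'
python3 - <<'E'
from h import *
ims=[]
for n,b in(('scene',(360,110,540,260)),('side',(110,170,290,320))):
    im=grab_frame(n);cv2.imwrite(f'pics/{n}3.png',im);c=cam(n)
    x0,y0,x1,y1=b;ims.append(cv2.resize(im[y0:y1,x0:x1],(400,333),interpolation=2))
    for o in('pin_mid','cup'):print(n,o,[(round(d['p'],2),(np.array(d['extent'])*[640,400,640,400]).round().tolist()) for d in search_frame(n,o)[:4]])
    print('exp knob',proj(c,[.5386,.2796,.138]),'rim',proj(c,[.5386,.2796,.095]))
cv2.imwrite('pics/p3.png',np.hstack(ims))
E
```

```text
clock: 9.0
position: [0.5383, 0.2796, 0.1264]
tool_rot: [3.142, 0.0, 0.227]
force: [-0.2, 0.7, 0.1]
grip_width: 0.0855
finger_force: 0.0
clock: 9.62
position: [0.5382, 0.2796, 0.3384]
tool_rot: [-3.141, -0.001, 0.227]
force: [-0.4, -0.1, -1.3]
grip_width: 0.0855
finger_force: 0.0
scene pin_mid [(0.77, [348.0, 142.0, 359.0, 186.0]), (0.73, [433.0, 193.0, 453.0, 219.0]), (0.61, [257.0, 163.0, 271.0, 204.0])]
scene cup [(0.93, [424.0, 207.0, 447.0, 245.0]), (0.5, [175.0, 211.0, 204.0, 244.0])]
exp knob [442.80335996 201.46009797] rim [438.10772613 213.01596534]
side pin_mid [(0.91, [173.0, 234.0, 196.0, 274.0]), (0.7, [369.0, 155.0, 388.0, 218.0]), (0.7, [332.0, 223.0, 348.0, 290.0]), (0.49, [284.0, 190.0, 311.0, 221.0])]
side cup [(0.58, [177.0, 257.0, 211.0, 309.0])]
exp knob [183.86049399 249.53138926] rim [189.96101805 268.39981665]
```

View pics/p3.png

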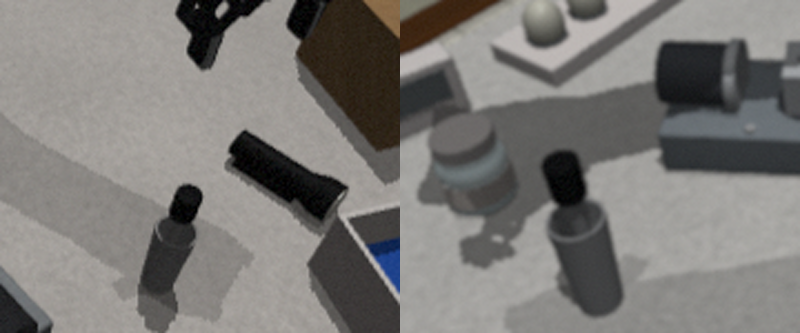

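The pin stands upright in the cup, with its knob at scene (443,201) and side (184,249) as predicted. Next is a close look at the empty socket.

```bash
python3 -m creep '[[-0.3,0.8,0,0,1],[-0.6,1.6,0,0,1],[-0.95,2.4,0,0,1],[-1.3,3.2,0.3,0,1],[-1.58,3.97,0.6,0,1]]'
python3 -m creep '[[0,0,0.6,0,1],[0,0,0.9,0,1],[0,0,0.9,0,1]]'
python3 - <<'E'
from h import *
c=cam('wrist');im=grab_frame('wrist');cv2.imwrite('pics/w4.png',im)
u,v=proj(c,[.4996,.0263,.094]);print(u,v)
u,v=int(u),int(v);print(u,v)
cv2.imwrite('pics/w4c.png',cv2.resize(im[v-60:v+60,u-60:u+60],(600,600),interpolation=cv2.INTER_CUBIC))
E
```

```text
clock: 10.55
position: [0.4986, 0.0243, 0.2993]
tool_rot: [3.142, 0.001, 0.226]
force: [1.3, 0.3, -0.1]
grip_width: 0.085
finger_force: 0.0
clock: 10.92
position: [0.4985, 0.026, 0.2449]
tool_rot: [-3.141, 0.003, 0.227]
force: [-0.1, 0.4, 0.4]
grip_width: 0.0852
finger_force: 0.0
321.0585781431633 185.13757995835013
321 185
```

View pics/w4c.png

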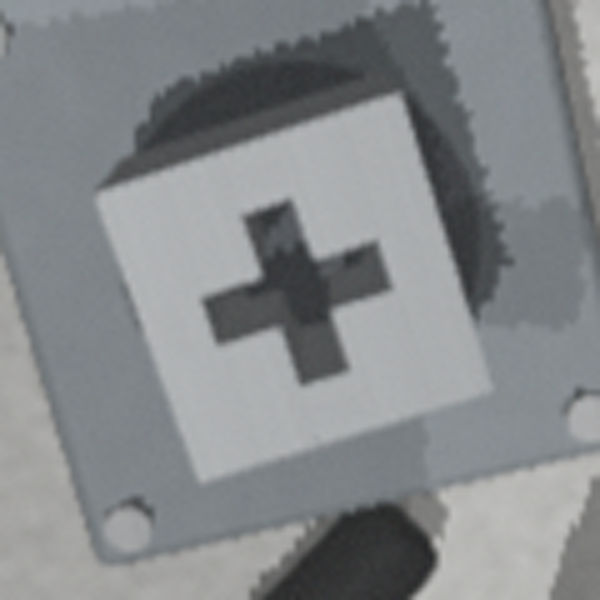

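The clear view shows the cross's centre at crop (297,293), with the arms aligned to the boss. I'll compute the pose, then take a second look from a turned wrist to expose any hand-eye bias.

```bash
python3 - <<'E'
from h import *
c=cam('wrist');s=status.observe();print('q',np.round(s['qpos'],2))
f=lambda x,y:atz(c,261+(x+.5)/5-.5,125+(y+.5)/5-.5,.094)
t,b,r,l=f(268,208),f(324,377),f(384.5,265),f(210.5,321.5)
print('len',np.linalg.norm(t-b),np.linalg.norm(r-l),'ctr',(t+b)/2,(r+l)/2, 'ang',[np.degrees(np.arctan2(d[1],d[0]))%90 for d in(t-b,r-l)])
k=[f(95,188),f(405,92),f(492,388),f(203,483)]
print('boss',np.mean(k,0),[np.degrees(np.arctan2(d[1],d[0]))%90 for d in(k[1]-k[0],k[2]-k[1],k[3]-k[2],k[0]-k[3])])
E
python3 -m creep '[[0,0,0,1.2,1],[0,0,0,2.4,1],[0,0,0,3.6,1],[0,0,0,4.8,1],[0,0,0,6,1]]'
python3 -m creep '[[0,0,0,1.2,1],[0,0,0,2.4,1],[0,0,0,3.6,1],[0,0,0,4.8,1],[0,0,0,5.2,1]]'
python3 -m creep '[[0,0,0,0,1],[0,0,0,0,1]]'
python3 - <<'E'
from h import *
c=cam('wrist');im=grab_frame('wrist');cv2.imwrite('pics/w5.png',im);print('q',np.round(status.observe()['qpos'],2))
u,v=proj(c,[.4996,.0263,.094]);u,v=int(u),int(v);print(u,v)
cv2.imwrite('pics/w5c.png',cv2.resize(im[v-60:v+60,u-60:u+60],(600,600),interpolation=cv2.INTER_CUBIC))
E
```

```text
q [ 0.23  0.35 -0.51  1.9   0.21  0.95 -1.72]
len 0.03217196098556155 0.032491069471058405 ctr [0.50157553 0.02785708 0.094     ] [0.50165402 0.02774571 0.094     ] ang [np.float64(30.88669781779042), np.float64(31.41717610797413)]
boss [0.50202075 0.02752899 0.094     ] [np.float64(30.17834114068738), np.float64(30.37422008816415), np.float64(32.088132518609626), np.float64(31.302604344198805)]
clock: 11.6
position: [0.4998, 0.0264, 0.2473]
tool_rot: [-3.141, -0.001, -0.616]
force: [0.5, 0.4, 0.2]
grip_width: 0.0856
finger_force: 0.0
clock: 12.22
position: [0.4974, 0.0253, 0.2422]
tool_rot: [3.121, 0.014, -1.111]
force: [0.1, 0.1, -1.5]
grip_width: 0.0854
finger_force: 0.0
clock: 12.48
position: [0.497, 0.0255, 0.2412]
tool_rot: [3.119, 0.014, -1.105]
force: [-0.4, -0.4, -0.0]
grip_width: 0.0853
finger_force: 0.0
q [-0.7   0.41  0.71  1.93 -0.33  0.95 -2.5 ]
315 186
```

View pics/w5c.png

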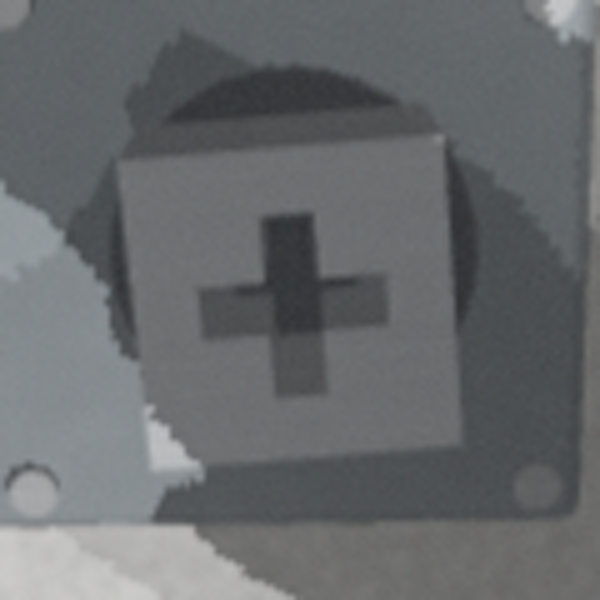

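```bash
python3 - <<'E'
from h import *
c=cam('wrist');T=toolT()
f=lambda x,y:atz(c,255+(x+.5)/5-.5,126+(y+.5)/5-.5,.094)
t,b,r,l=f(287,214),f(301,395),f(386,298),f(201,313.5)
m2=(t+b+r+l)/4
print('ctr',m2,'ang',[np.degrees(np.arctan2(d[1],d[0]))%90 for d in(t-b,r-l)])
m1=np.array([.5016,.0278])
# true = m_i + R(yaw_i) e
rot=lambda a:np.array([[np.cos(a),np.sin(a)],[np.sin(a),-np.cos(a)]])
A=rot(.227)-rot(-1.105); e=np.linalg.solve(A,m2[:2]-m1); print('bias tool',e,'true',m1+rot(.227)@e)
E
python3 -m creep '[[0,0,0,-1.2,1],[0,0,0,-2.4,1],[0,0,0,-3.6,1],[0,0,0,-4.8,1],[0,0,-0.5,-6,1]]'
python3 -m creep '[[0,0,0,-1.2,1],[0,0,0,-2.4,1],[0,0,0,-3.5,1],[0,0,-1,-3.5,1],[0,0,-1,-3.5,1]]'
```

```text
ctr [0.50079055 0.02693209 0.094     ] ang [np.float64(30.569990885936683), np.float64(31.28787699604851)]
bias tool [-0.00091419 -0.00029442] true [0.500643   0.02788112]
clock: 13.15
position: [0.497, 0.0241, 0.2707]
tool_rot: [3.136, 0.028, -0.265]
force: [0.4, -0.0, 1.7]
grip_width: 0.0856
finger_force: 0.0
clock: 13.78
position: [0.5009, 0.0238, 0.3349]
tool_rot: [-3.134, 0.019, 0.218]
force: [0.2, 1.0, -0.4]
grip_width: 0.0852
finger_force: 0.0
```

```bash
python3 -m creep '[[-0.3,0.9,0,0,1],[-0.6,1.9,0,0,1],[-0.9,2.9,0,0,1],[-1.2,3.9,0.2,0,1],[-1.53,4.83,0.4,0,1]]'
python3 -m creep '[[0,0,0,0,1],[0,0,0,0,1]]'
python3 - <<'E'
from h import *
c=cam('wrist');im=grab_frame('wrist');cv2.imwrite('pics/w6.png',im);s=status.observe();print('q',np.round(s['qpos'],2),s['tool_rot'])
u,v=proj(c,[.474,-.279,.12]);u,v=int(u),int(v);print(u,v)
cv2.imwrite('pics/w6c.png',cv2.resize(im[v-60:v+60,u-60:u+60],(600,600),interpolation=cv2.INTER_CUBIC))
E
```

```text
clock: 14.4
position: [0.4711, -0.2805, 0.3071]
tool_rot: [-3.134, 0.024, 0.219]
force: [1.4, 0.2, -0.3]
grip_width: 0.0856
finger_force: 0.0
clock: 14.65
position: [0.4714, -0.2784, 0.3072]
tool_rot: [-3.134, 0.025, 0.217]
force: [-0.6, 1.2, 0.6]
grip_width: 0.0856
finger_force: 0.0
q [ 0.02  0.38  0.54  1.72 -0.2   1.12 -0.73] [-3.13371405  0.02469445  0.21864405]
323 171
```

View pics/w6c.png

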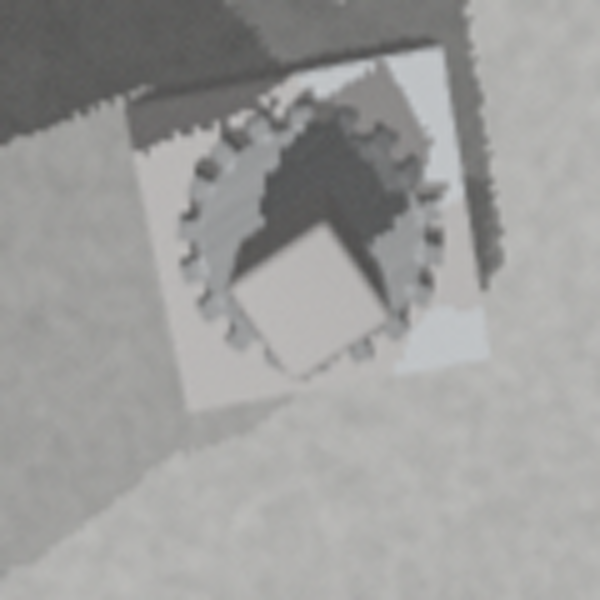

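The head's top shows its corners at crop (323,222), (390,310), (302,378) and (230,290). It is the square white head above the toothed gear, so I compute the grasp from it.

Run:
```python
from h import *
c=cam('wrist');T=toolT();P=np.array([(323,222),(390,310),(302,378),(230,290)])
k=[atz(c,263+(x+.5)/5-.5,111+(y+.5)/5-.5,.130) for x,y in P]
m=np.mean(k,0)+T[:3,:3]@[-.0009,-.0003,0];print('head',m,[np.linalg.norm(k[i]-k[i-1]).round(4) for i in range(4)])
a=[np.degrees(np.arctan2(*(k[i]-k[i-1])[1::-1]))%90 for i in range(4)];print('ang',a)
yaw=np.degrees(status.observe()['tool_rot'][2]);a=np.mean(a);print('yaw',yaw,'twist units to a, a-90:',-(a-yaw)/8,-(a-90-yaw)/8)
# grasp point at head mid z=.107: TCP 11mm ahead
g=np.array([m[0],m[1],.107])+T[:3,2]*.011
print('tcp target',g,'units',T[:3,:3].T@(g-T[:3,3])/.06)
```

```text
head [ 0.47662349 -0.27866309  0.13002459] [np.float64(0.0219), np.float64(0.0212), np.float64(0.0215), np.float64(0.0221)]
ang [np.float64(48.95636781502967), np.float64(49.91476305506268), np.float64(51.19119533302242), np.float64(51.03898750187256)]
yaw 12.527381062356655 twist units to a, a-90: -4.718493420486272 6.531506579513728
tcp target [ 0.47633956 -0.2786374   0.0960037 ] units [0.15766322 0.05877144 3.52038288]
```

```bash
python3 -m creep '[[0.16,0.06,0.3,-1.1,1],[0.16,0.06,0.6,-2.3,1],[0.16,0.06,0.9,-3.4,1],[0.16,0.06,1.2,-4.5,1],[0.16,0.06,1.5,-4.72,1]]'
python3 -m creep '[[0,0,0.6,0,1],[0,0,1.2,0,1],[0,0,1.7,0,1],[0,0,2.02,0,1],[0,0,2.02,0,1]]'
python3 - <<'E'
from h import *
T=toolT();m=np.array([.4766,-.2787,.107]);print('grasp err tool mm',(T[:3,:3].T@(m+T[:3,2]*.011-T[:3,3])*1000).round(1),status.observe()['tool_rot'])
E
```

```text
clock: 15.32
position: [0.4802, -0.2781, 0.217]
tool_rot: [-3.121, 0.014, 0.883]
force: [0.1, -0.4, -0.9]
grip_width: 0.0855
finger_force: 0.0
clock: 15.95
position: [0.4763, -0.2779, 0.0953]
tool_rot: [-3.119, 0.015, 0.879]
force: [0.5, 0.1, 1.0]
grip_width: 0.0853
finger_force: 0.0
grasp err tool mm [-0.6  0.5 -0.7] [-3.11856426  0.01527396  0.87893904]
```

```bash
python3 -m creep '[[0,0,0,0,0],[0,0,0,0,0],[0,0,0,0,0],[0,0,0,0,0],[0,0,0,0,0]]' 60
python3 -m creep '[[0,0,0,0,0],[0,0,-0.15,0,0],[0,0,-0.3,0,0],[0,0,-0.5,0,0],[0,0,-0.7,0,0]]'
python3 -m creep '[[0,0,-0.4,0,0],[0,0,-0.8,0,0],[0,0,-1.2,0,0],[0,0,-1.6,0,0],[0,0,-1.6,0,0]]'
```

```text
clock: 16.58
position: [0.4766, -0.2794, 0.0965]
tool_rot: [-3.121, 0.015, 0.877]
force: [-1.1, 1.4, 6.8]
grip_width: 0.0236
finger_force: 58.9
clock: 17.2
position: [0.4775, -0.2794, 0.139]
tool_rot: [-3.121, 0.016, 0.877]
force: [0.4, 0.6, -1.0]
grip_width: 0.0234
finger_force: 58.8
clock: 17.82
position: [0.4805, -0.2799, 0.2359]
tool_rot: [-3.123, 0.015, 0.877]
force: [-0.3, 0.5, -0.8]
grip_width: 0.0238
finger_force: 59.0
```

```bash
python3 -m creep '[[0.8,-0.6,0,0.6,0],[1.6,-1.2,0,1.2,0],[2.4,-1.8,0,1.8,0],[3.2,-2.4,0,2.4,0],[4.0,-3.0,0,2.4,0]]'
python3 -m creep '[[0.16,0,0,0,0],[0.16,0,0,0,0],[0.16,0,0,0,0]]'
cat > foot.py <<'E'
from h import *
T=toolT();s=status.observe()
F=np.array([.0008,0,.084]);f=(T@np.r_[F,1])[:3]
S=np.array([.5006,.0279]);d=T[:3,:3].T@np.r_[S-f[:2],0]
print('foot',f.round(4),'err units xy',(d[:2]/.06).round(3),'yaw',np.degrees(s['tool_rot'][2]).round(2),'tz',T[:3,2].round(4),'q7',round(s['qpos'][6],2))
E
python3 foot.py
python3 - <<'E'
from h import *
T=toolT();f=(T@[.0008,0,.084,1])[:3];ims=[]
for n in('scene','side'):
    c=cam(n);im=grab_frame(n);cv2.imwrite(f'pics/{n}7.png',im)
    u,v=proj(c,f);print(n,'foot exp',u,v,'socket',proj(c,[.5006,.0279,.094]));u,v=int(u),int(v)
    print(n,u,v);ims.append(cv2.resize(im[v-40:v+40,u-40:u+40],(400,400),interpolation=cv2.INTER_CUBIC))
cv2.imwrite('pics/p7.png',np.hstack(ims))
E
```

```text
clock: 18.45
position: [0.4946, 0.0221, 0.2336]
tool_rot: [-3.127, 0.022, 0.541]
force: [1.5, -0.5, -0.7]
grip_width: 0.0238
finger_force: 59.2
clock: 18.82
position: [0.503, 0.0237, 0.2336]
tool_rot: [-3.127, 0.022, 0.54]
force: [0.4, 0.7, -1.4]
grip_width: 0.0235
finger_force: 59.3
foot [0.5014 0.0242 0.1496] err units xy [ 0.021 -0.06 ] yaw 30.93 tz [-0.0268  0.0011 -0.9996] q7 -1.02
scene foot exp 323.60030089004636 199.51872249028708 socket [324.77166043 214.05358072]
scene 323 199
side foot exp 295.5480751704947 172.2765928726232 socket [296.36238777 196.18191393]
side 295 172
```

View pics/p7.png

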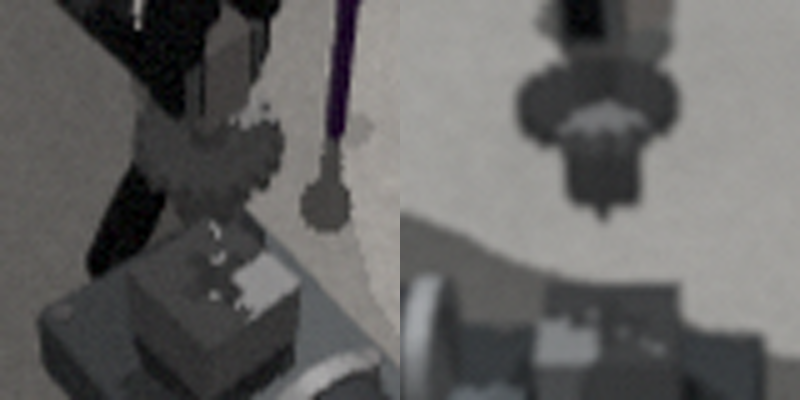

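The stem hangs upright over the hub, its foot at the predicted spot in both views. I'll descend to just above the mouth and recheck.

```bash
python3 -m creep '[[0.02,-0.06,0.3,0,0],[0.02,-0.06,0.6,0,0],[0.02,-0.06,0.85,0,0],[0.02,-0.06,0.85,0,0],[0.02,-0.06,0.85,0,0]]'
python3 foot.py;python3 -m creep '[[0,0,0,0,0]]';python3 foot.py
```

```text
clock: 19.55
position: [0.5014, 0.0286, 0.1833]
tool_rot: [-3.127, 0.021, 0.541]
force: [0.5, 0.4, -1.2]
grip_width: 0.0233
finger_force: 59.3
foot [0.4999 0.0291 0.0993] err units xy [-0.001  0.023] yaw 31.01 tz [-0.0258  0.0016 -0.9997] q7 -0.99
clock: 19.68
position: [0.5015, 0.0288, 0.1834]
tool_rot: [-3.127, 0.021, 0.542]
force: [-0.5, 0.7, -0.8]
grip_width: 0.0234
finger_force: 59.3
foot [0.5    0.0293 0.0994] err units xy [-0.004  0.025] yaw 31.03 tz [-0.0254  0.0017 -0.9997] q7 -0.99
```

```bash
python3 -m creep '[[0,0.025,0,0,0],[0,0.025,0.05,0,0],[0,0.025,0.1,0,0],[0,0.03,0.15,0,0],[0.005,0.03,0.2,0,0]]'
python3 foot.py; python3 -c "
from h import *;s=status.observe();print(s['moment'],s['force'])"
```

```text
clock: 20.3
position: [0.502, 0.0274, 0.1706]
tool_rot: [-3.127, 0.022, 0.542]
force: [0.3, 0.4, -1.1]
grip_width: 0.0232
finger_force: 59.3
foot [0.5005 0.0279 0.0866] err units xy [0.002 0.002] yaw 31.04 tz [-0.0264  0.0015 -0.9997] q7 -0.98
[ 0.01018332 -0.02485303 -0.00571031] [ 0.30729991  0.37434952 -1.06290945]
```

It is entering freely; I continue.

```bash
python3 -m creep '[[0,0,0.07,0,0],[0.003,0.002,0.14,0,0],[0.005,0.003,0.21,0,0],[0.007,0.004,0.28,0,0],[0.007,0.004,0.28,0,0]]'
python3 -m creep '[[0.002,0,0.04,0,0],[0.002,0.001,0.08,0,0],[0.003,0.002,0.12,0,0],[0.003,0.002,0.16,0,0],[0.003,0.002,0.16,0,0]]'
python3 foot.py
```

```text
clock: 20.92
position: [0.5019, 0.0275, 0.1537]
tool_rot: [-3.127, 0.022, 0.542]
force: [0.6, 0.1, -1.2]
grip_width: 0.0234
finger_force: 59.3
clock: 21.55
position: [0.5021, 0.0275, 0.1444]
tool_rot: [-3.127, 0.022, 0.542]
force: [-0.5, 0.4, 5.1]
grip_width: 0.0233
finger_force: 60.2
foot [0.5006 0.0281 0.0605] err units xy [-0.002  0.002] yaw 31.04 tz [-0.0261  0.0016 -0.9997] q7 -0.96
```

```bash
python3 -m creep '[[0,0,0.03,0,0],[0.002,0,0.06,0,0],[0.002,0.001,0.09,0,0],[0.002,0.001,0.09,0,0]]'
python3 -m creep '[[0,0,0.02,0,0],[0,0,0.02,0,0]]'
python3 foot.py
```

```text
clock: 22.05
position: [0.5023, 0.0276, 0.1402]
tool_rot: [-3.126, 0.021, 0.542]
force: [-8.6, 0.7, 32.5]
grip_width: 0.0232
finger_force: 63.9
clock: 22.3
position: [0.5024, 0.0276, 0.1401]
tool_rot: [-3.126, 0.02, 0.541]
force: [-16.8, 1.0, 59.1]
grip_width: 0.0231
finger_force: 67.4
foot [0.501  0.0282 0.0561] err units xy [-0.009  0.001] yaw 31.02 tz [-0.0248  0.003  -0.9997] q7 -0.96
```

```bash
python3 -m creep '[[0,0,-0.018,0,0],[0,0,-0.018,0,0],[0,0,-0.018,0,0],[0,0,-0.018,0,0]]'
python3 - <<'E'
from h import *
for n in('scene','side'):
    c=cam(n);grab_frame(n)
    for o in('pin_mid','cup','stem_mid'):print(n,o,[(round(d['p'],2),(np.array(d['extent'])*[640,400,640,400]).round().tolist()) for d in search_frame(n,o)[:4]])
    print('stem gear mid exp',proj(c,[.5006,.0279,.099]),'head',proj(c,[.5006,.0279,.149]))
s=status.observe();print(s['position'],s['force'],s['clock'])
E
```

```text
clock: 22.8
position: [0.5023, 0.0276, 0.1402]
tool_rot: [-3.126, 0.02, 0.542]
force: [-8.6, 0.8, 34.6]
grip_width: 0.0232
finger_force: 64.0
scene pin_mid [(0.75, [257.0, 165.0, 269.0, 203.0]), (0.66, [435.0, 193.0, 454.0, 220.0]), (0.52, [348.0, 141.0, 361.0, 186.0])]
scene cup [(0.58, [422.0, 208.0, 447.0, 243.0])]
scene stem_mid [(0.58, [312.0, 192.0, 340.0, 225.0])]
stem gear mid exp [324.81333379 212.75948222] head [325.25060428 199.1807556 ]
side pin_mid [(0.75, [332.0, 225.0, 344.0, 289.0]), (0.73, [175.0, 235.0, 196.0, 275.0]), (0.58, [371.0, 156.0, 388.0, 217.0])]
side cup [(0.67, [177.0, 257.0, 208.0, 312.0]), (0.45, [283.0, 185.0, 314.0, 202.0])]
side stem_mid [(0.77, [281.0, 181.0, 309.0, 204.0])]
stem gear mid exp [296.22712478 194.20550496] head [294.81439524 173.56326292]
[0.50226284 0.02756339 0.140219  ] [-9.91358796  0.4953126  34.54079796] 23.2
```

The stem is against a hard stop: TCP height 0.1402 against an expected 0.1403, still pressing down with about 35 N. The pin and cup are unmoved, so I'm handing in.

```bash
python3 -c "
from workcell import bot;print(bot.job_done())"
```

```text
the job is handed in; nothing more can be done
None
```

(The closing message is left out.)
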